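# Heft the housings, load the complete one into the insulation tester and close the hood

### The job

One of the three look-alike aluminium housings on the blue mat has its heavy transformer in it and the other two are as good as empty: find the heavy one by lifting and lay it flat in the tester's nest, between the orange corner blocks with its terminals towards the black contact block. Then lower the clear hood gently until it is fully shut. Leave the two light housings standing flat on the mat, drop nothing, and do not disturb the solder spool or the screwdriver beside them.

Things in the scene. Friction and masses are not known exactly. Their poses are not given: they have to be found in the camera images.
- unit1: Sealed aluminium housing, one of three that look the same: 112 (x) x 60 (y) x 44 (z) mm, plus a black terminal block 34 wide, 12 to 32 mm up, that sticks 10 mm out of its +x end (red and white cap). Origin: centre of the underside, z up. One of the three, any of them, holds the transformer and weighs 0.65 to 0.9 kg; the other two weigh 0.25 to 0.35 kg. Nothing outside shows which.
- unit2: The same kind of housing as unit1, same sizes and axes; it may be heavy or light.
- unit3: The same kind of housing as unit1, same sizes and axes; it may be heavy or light.
- unit1_term (a point): Middle of the outer face of unit1's terminal block: 66 mm along the housing's +x from its origin and 22 mm up.
- unit2_term (a point): Middle of the outer face of unit2's terminal block: 66 mm along the housing's +x from its origin and 22 mm up.
- unit3_term (a point): Middle of the outer face of unit3's terminal block: 66 mm along the housing's +x from its origin and 22 mm up.
- mat: Blue bench mat, fixed, 380 (x) x 340 (y) x 3 mm; origin at the centre of its underside. The three housings stand on it.
- tester: Insulation tester, fixed: grey steel base 275 deep x 320 wide x 60 mm high, deck at 60 mm. Origin under the deck's centre on the bench; its front (-x: panel with lamps and red stop) reaches to x = -150 mm, its rear to x = +125 mm; y along the hinge. It stands to the left of the mat with the front turned towards the mat.
- nest: White nest plate on the tester's deck, its top 8 mm above this origin (on the deck, midway between the orange blocks). A housing lies in it with its axes along the nest's, +x to the black contact block (face at x = 75 mm): its origin at x 0, y 0, z 8 mm. Orange corner blocks, 14 mm high, leave 3.5 mm of play at each side and end; the middle 72 mm of the long sides is free for the fingers.
- hood (a joint): Angle of the clear hood (rad): 0 fully shut, grows as it opens, to 1.85; starts at 1.55 to 1.75. A stiff friction hinge keeps it where it is left: shutting takes about 1 to 6 N at the bar, down to the stop at 0. The hood is 200 deep x 280 wide x 85 mm high with aluminium edges, 0.6 kg; shut, it clears a seated housing by over 20 mm.
- hood_hinge (a point): Middle of the hood's hinge line: at tester x = +100 mm, y = 0, z = 60 mm; the line runs along the tester's y. The hood turns up and back about it.
- hood_bar (a point): Middle of the hood's red handle bar, a round bar 12 mm thick, 120 mm long, along the tester's y, standing 50 mm off the hood's front wall. When shut it lies 250 mm in front (tester -x) of the hinge line and 70 mm above it, 15 mm below the hood's top; when open it stands on top. The axes turn with the hood.
- spool: Bystander: solder spool, 60 mm across, 46 mm high, standing on the mat.
- driver: Bystander: yellow-handled screwdriver, 170 mm, lying on the mat's edge.
Things that resemble listed ones, but are neither listed nor needed, are in the scene too. Leave any pink or turquoise look-alike of the unit2 alone.

How it is judged:
On the way, in this order (a step that is already met when the one before it is completed fails the run):
1. the heavy housing lies flat and released in the nest, terminals to the contact block (((x of unit1_term in the frame of nest between 0.06 and 0.072 m and y of unit1 in the frame of nest between -0.006 and 0.006 m and z of unit1 in the frame of nest between 0.005 and 0.011 m and angle between unit1's own z axis and vertical below 0.05 rad and angle between the x axis of unit1 and the x axis of nest, either way round below 0.12 rad and contact force between unit1 and nest above 5 N and contact force between unit1 and the fingers below 0.1 N and linear speed of unit1 below 0.02 m/s) or (x of unit2_term in the frame of nest between 0.06 and 0.072 m and y of unit2 in the frame of nest between -0.006 and 0.006 m and z of unit2 in the frame of nest between 0.005 and 0.011 m and angle between unit2's own z axis and vertical below 0.05 rad and angle between the x axis of unit2 and the x axis of nest, either way round below 0.12 rad and contact force between unit2 and nest above 5 N and contact force between unit2 and the fingers below 0.1 N and linear speed of unit2 below 0.02 m/s) or (x of unit3_term in the frame of nest between 0.06 and 0.072 m and y of unit3 in the frame of nest between -0.006 and 0.006 m and z of unit3 in the frame of nest between 0.005 and 0.011 m and angle between unit3's own z axis and vertical below 0.05 rad and angle between the x axis of unit3 and the x axis of nest, either way round below 0.12 rad and contact force between unit3 and nest above 5 N and contact force between unit3 and the fingers below 0.1 N and linear speed of unit3 below 0.02 m/s))), for 0.2 s.
2. the hood is shut over it (value of joint hood below 0.03 rad), for 0.2 s.
At the end, for the whole second after the job is handed in: Heavy housing at rest in the nest: flat (0.05 rad), within 3 mm of the plate and 6 mm of centre, in line (0.12 rad), terminals at the contact block, over 5 N of weight on the nest. Hood shut (under 0.03 rad) and still. The two light housings flat and still, centres within the mat ((((x of unit1_term in the frame of nest between 0.06 and 0.072 m and y of unit1 in the frame of nest between -0.006 and 0.006 m and z of unit1 in the frame of nest between 0.005 and 0.011 m and angle between unit1's own z axis and vertical below 0.05 rad and angle between the x axis of unit1 and the x axis of nest, either way round below 0.12 rad and contact force between unit1 and nest above 5 N and contact force between unit1 and the fingers below 0.1 N and linear speed of unit1 below 0.02 m/s) and (x of unit2 in the frame of mat between -0.19 and 0.19 m and y of unit2 in the frame of mat between -0.17 and 0.17 m and z of unit2 in the frame of mat below 0.007 m and angle between unit2's own z axis and vertical below 0.05 rad and linear speed of unit2 below 0.02 m/s) and (x of unit3 in the frame of mat between -0.19 and 0.19 m and y of unit3 in the frame of mat between -0.17 and 0.17 m and z of unit3 in the frame of mat below 0.007 m and angle between unit3's own z axis and vertical below 0.05 rad and linear speed of unit3 below 0.02 m/s)) or ((x of unit2_term in the frame of nest between 0.06 and 0.072 m and y of unit2 in the frame of nest between -0.006 and 0.006 m and z of unit2 in the frame of nest between 0.005 and 0.011 m and angle between unit2's own z axis and vertical below 0.05 rad and angle between the x axis of unit2 and the x axis of nest, either way round below 0.12 rad and contact force between unit2 and nest above 5 N and contact force between unit2 and the fingers below 0.1 N and linear speed of unit2 below 0.02 m/s) and (x of unit1 in the frame of mat between -0.19 and 0.19 m and y of unit1 in the frame of mat between -0.17 and 0.17 m and z of unit1 in the frame of mat below 0.007 m and angle between unit1's own z axis and vertical below 0.05 rad and linear speed of unit1 below 0.02 m/s) and (x of unit3 in the frame of mat between -0.19 and 0.19 m and y of unit3 in the frame of mat between -0.17 and 0.17 m and z of unit3 in the frame of mat below 0.007 m and angle between unit3's own z axis and vertical below 0.05 rad and linear speed of unit3 below 0.02 m/s)) or ((x of unit3_term in the frame of nest between 0.06 and 0.072 m and y of unit3 in the frame of nest between -0.006 and 0.006 m and z of unit3 in the frame of nest between 0.005 and 0.011 m and angle between unit3's own z axis and vertical below 0.05 rad and angle between the x axis of unit3 and the x axis of nest, either way round below 0.12 rad and contact force between unit3 and nest above 5 N and contact force between unit3 and the fingers below 0.1 N and linear speed of unit3 below 0.02 m/s) and (x of unit1 in the frame of mat between -0.19 and 0.19 m and y of unit1 in the frame of mat between -0.17 and 0.17 m and z of unit1 in the frame of mat below 0.007 m and angle between unit1's own z axis and vertical below 0.05 rad and linear speed of unit1 below 0.02 m/s) and (x of unit2 in the frame of mat between -0.19 and 0.19 m and y of unit2 in the frame of mat between -0.17 and 0.17 m and z of unit2 in the frame of mat below 0.007 m and angle between unit2's own z axis and vertical below 0.05 rad and linear speed of unit2 below 0.02 m/s))) and value of joint hood below 0.03 rad and velocity of joint hood between -0.05 and 0.05 rad/s); the robot touches nothing.
It fails at once if the solder spool or the screwdriver is moved by more than 30 mm (distance of any of spool, driver from where it was at the start of the episode above 0.03 m).
It fails at once if a housing is dropped (falls free faster than 0.6 m/s) ((linear speed of unit1 above 0.6 m/s and contact force between unit1 and the fingers below 0.1 N) or (linear speed of unit2 above 0.6 m/s and contact force between unit2 and the fingers below 0.1 N) or (linear speed of unit3 above 0.6 m/s and contact force between unit3 and the fingers below 0.1 N)).
It fails at once if the hood is slammed (falls faster than 2.5 rad/s) (velocity of joint hood below -2.5 rad/s).
It also fails if it takes over 70 s, if anything falls off the work surface, if the arm or the gripper's body presses on something with over 40 N, if the wrist force passes 120 N, or if a joint passes its speed limit or range.

### The arm

A 6-joint arm with a two-finger parallel gripper is mounted at the origin on the work surface. World frame = base frame: x ahead of the robot, y to its left, z up, the work surface at z = 0. Lengths are in m, angles in rad, forces in N, time in s.
With the tool pointing down it reaches from about 0.3 to 0.875 m from the base axis. Payload 6.4 kg.
Tool frame: the origin (TCP) lies on the front face of the gripper's body, between the roots of the fingers; the fingertips stand 73 mm ahead of it and the grasp point (between the pads) lies ctrl.pinch_z ahead of it (ctrl.pinch_z is the distance from the TCP to the grasp point, in m); z points along the fingers, x is the direction in which the jaws open and shut, and the axes are right-handed (so a half turn about z gives the same grasp; the last joint's range is limited). The gripper opens to 85 mm and grips with 20 to 120 N. Pads are 22 mm wide; open, the fingers measure 114 mm over their backs; the gripper's body (76 mm by 85 mm) begins 54 mm behind the grasp point. The pads swing forward as they close: fully open they stand 13 mm farther back than shut.
Start: joints at [0.998, 0.181, 1.607, -0, 1.354, -0.206], TCP at [0.206, 0.537, 0.304] pointing down, gripper open.
Joint ranges: [-2.99, 2.99], [-0.89, 2.07], [0.3, 2.58], [-1.14, 4.28], [0, 2.63], [-3.12, 3.12]. Speed limits (rad/s): [2.57, 2.57, 3.01, 3.14, 3.14, 3.14].

### API

Orientations are given as a unit quaternion [w, x, y, z].
In Python, from bench import ctrl gives the robot as it stands.
- The arm moves only by the tool move_arm, never from a script. Its argument "rows" is text: rows parted by semicolons, each of 7 numbers parted by spaces: the shift along the tool's x, y, z in cm, then the turn, a rotation vector about the tool's x, y, z in degrees, then the opening, from 0 (shut) to 1 (fully open). In form: x y z rx ry rz grip; .... A call has 1 to 20 rows; each row shifts and turns the commanded pose from where the row before left it, along the tool's axes as they then stand; what a row does not reach is not made up. A row lasts 1/10 s, in which the tool goes at most 50 mm and 8.59 degrees, less where a joint would pass 70% of its speed; a pose out of reach is approached as far as the arm can. A call with a gripper value outside its range is refused whole. The fingers move at their own pace and stop on an object; the grip force is fixed at half the most. Time passes only in rows, so rows that do not move let the fingers close. It gives the time, the measured TCP pose, the force and the opening at its end, in the units of the state.
- ctrl.get_obs(): the state, without advancing time (a new reading comes with each control period).
- ctrl.camera(name): name is "scene" or "side" or "wrist"; returns a dict with "color" (480x640x3 uint8, blue, green, red), "fx", "fy", "cx", "cy" (pixels), "rvec" (rotation vector, rad) and "tvec" (3), from world to camera coordinates, as OpenCV has them. Camera axes: x right, y down, z forward; pixel columns grow to the right and rows downward; lengths in m; the calibration is good to about 2 mm. A picture is of the moment at which its call begins. There is no depth.
- ctrl.hand_in(): hands the job in, once; it reports no verdict.
Trained networks look in the newest picture that a camera, given by its name, has taken for a name from the list of things; names that differ only in an ending like _2 or _b are one class to them, and where a whole thing is asked for, a point or a joint stands for the part that bears it (a point fixed in the world has none). Each returns a list of dicts, best first, with "confidence" (0 to 1); they miss things now and then, are a little off and sometimes report something else, mostly with a low value. They report only what shows in the picture. A call takes as long as a camera call. They do not tell look-alikes from the thing itself.
- ctrl.look_for(camera, query): "bbox" ([left, top, right, bottom] in pixels, round what is visible of it).
- ctrl.trace(camera, query): "region" (480x640 bool, what is visible of it) and "bbox" ([left, top, right, bottom] in pixels, round what is visible of it).
The state is a dict: "time_s": time; "q": joint angles; "dq": joint speeds; "joint_efforts": joint torques, N m; "eef_pos": TCP position; "eef_rot": TCP orientation; "wrist_force": force on the tool from outside, world axes, zero at the start; "torque": the same for the moment, N m; "opening": opening from 0.0 (shut) to 1.0 (fully open).
Only numpy, scipy, OpenCV 4.12 (cv2) and the standard library are available. Lean on these libraries where they do the work, as an engineer would, in place of code of your own. Each camera call takes 0.05 s, during which the arm holds its last target.

## Working session

There is one attempt and no reset: what is moved stays moved. The work goes in short steps, Python scripts to look and compute and a tool call to move; the robot and the scene stay as the last step left them, time stands still between calls to the robot, and variables do not carry over. Pictures are saved under pics/ and viewed, and the job is handed in when it is done.

Besides the shell and the picture viewer there is one more tool, called after "Call:" as name(argument=value, ...) on one line, values as JSON. move_arm: Moves the arm, as the interface text tells. Its arguments: {"type":"object","properties":{"rows":{"type":"string"}},"required":["rows"]}

```bash
ls; mkdir -p pics
cat > h.py <<'E'
import numpy as np,cv2
from bench import ctrl
def snap(n,tag):
    c=ctrl.camera(n); cv2.imwrite(f'pics/{tag}.png',c['color']); return c
def RT(c): return cv2.Rodrigues(np.array(c['rvec'],float))[0],np.array(c['tvec'],float).ravel()
def proj(c,p):
    R,t=RT(c); q=np.atleast_2d(p)@R.T+t
    return np.c_[c['fx']*q[:,0]/q[:,2]+c['cx'],c['fy']*q[:,1]/q[:,2]+c['cy']]
def ray(c,u,v,z):
    R,t=RT(c); d=R.T@np.array([(u-c['cx'])/c['fx'],(v-c['cy'])/c['fy'],1]); o=-R.T@t
    return o+d*(z-o[2])/d[2]
E
python3 - <<'E'
from h import *
o=ctrl.get_obs(); print(o); print(ctrl.pinch_z)
for n in ('scene','side','wrist'):
    c=snap(n,n+'0'); R,t=RT(c); print(n,c['fx'],-R.T@t)
    for q in ('unit1','hood','hood_bar','nest','spool','driver','mat','tester'):
        print(q,[(np.round(d['bbox']).tolist(),round(d['confidence'],2)) for d in ctrl.look_for(n,q)][:6])
E
```

```text
pics
{'time_s': 0.0, 'q': array([ 9.97679178e-01,  1.81558418e-01,  1.60801522e+00, -3.76916014e-05,
        1.35380196e+00, -2.06287451e-01]), 'dq': array([-0.0013133 , -0.00123609,  0.00016687, -0.00126113, -0.00032934,
       -0.00024709]), 'joint_efforts': array([ 6.05646583e-04, -4.44853055e+01, -3.51358116e+01,  1.07265837e-04,
        8.68485309e-03,  9.66248138e-06]), 'eef_pos': array([0.20597373, 0.53637822, 0.30297078]), 'eef_rot': array([ 3.60596218e-04,  8.24211494e-01,  5.66281395e-01, -8.15493328e-04]), 'wrist_force': array([ 0.55858051,  0.46433227, -0.04326327]), 'torque': array([-0.00508256, -0.05364221,  0.01060971]), 'opening': 1.004314217490735}
0.0539
scene 451.8507675303986 [1.14623451 0.0637709  0.90870066]
unit1 [([254.0, 251.0, 311.0, 306.0], 0.93), ([257.0, 191.0, 302.0, 235.0], 0.86), ([207.0, 158.0, 255.0, 197.0], 0.86), ([320.0, 212.0, 368.0, 259.0], 0.8), ([169.0, 134.0, 210.0, 172.0], 0.65)]
hood [([502.0, 200.0, 626.0, 381.0], 0.62)]
hood_bar [([500.0, 205.0, 626.0, 382.0], 0.71)]
nest [([505.0, 202.0, 626.0, 384.0], 0.63), ([434.0, 252.0, 500.0, 326.0
[... 486 characters left out ...]
([225.0, 47.0, 340.0, 200.0], 0.51)]
hood [([231.0, 44.0, 328.0, 137.0], 0.94)]
hood_bar []
nest [([255.0, 141.0, 314.0, 165.0], 0.8), ([228.0, 46.0, 330.0, 137.0], 0.22)]
spool [([344.0, 286.0, 368.0, 319.0], 0.59), ([226.0, 47.0, 338.0, 201.0], 0.57), ([256.0, 286.0, 310.0, 316.0], 0.2)]
driver [([299.0, 222.0, 357.0, 234.0], 0.56)]
mat [([228.0, 218.0, 398.0, 349.0], 0.59), ([325.0, 245.0, 375.0, 280.0], 0.51)]
tester [([224.0, 47.0, 338.0, 201.0], 0.84)]
wrist 395.3694443676608 [0.13329302 0.56410982 0.37369584]
unit1 []
hood [([206.0, 442.0, 226.0, 450.0], 0.62)]
hood_bar [([204.0, 439.0, 227.0, 455.0], 0.44)]
nest []
spool []
driver []
mat []
tester [([68.0, 436.0, 228.0, 480.0], 0.8)]
```

View pics/scene0.png

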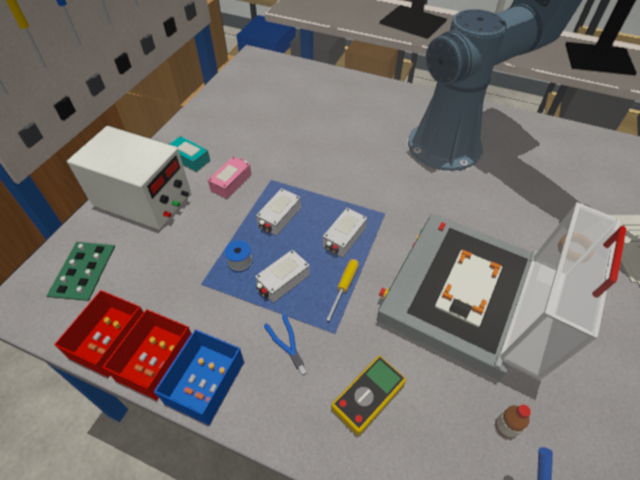

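View pics/side0.png

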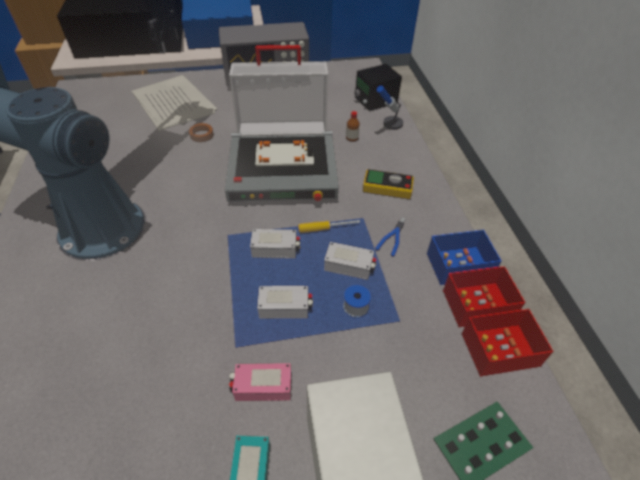

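View pics/wrist0.png

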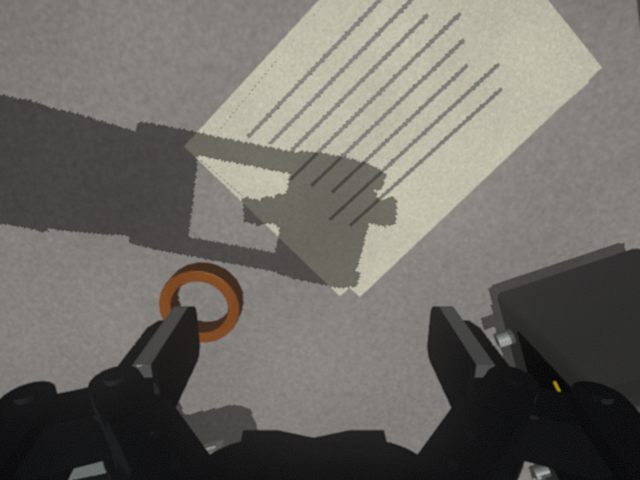

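Scene: the three grey housings stand on the blue mat, at about (278,210), (345,230) and (283,275) in scene. Pink (230,176) and turquoise (188,152) are the look-alikes to leave. The nest is at (470,287) with its contact block at about (461,308), towards world +x. Next I fit poses to the traced regions.

```bash
cat > fit.py <<'E'
from h import *
from scipy.optimize import minimize
def box(x0,x1,y0,y1,z0,z1): return np.array([[x,y,z] for x in (x0,x1) for y in (y0,y1) for z in (z0,z1)])
H=box(-.056,.056,-.03,.03,0,.044); T=box(.056,.066,-.017,.017,.012,.032)
def place(P,x,y,a,z):
    c,s=np.cos(a),np.sin(a); return P@np.array([[c,s,0],[-s,c,0],[0,0,1]])+[x,y,z]
def mask(c,Ps,S=4):
    m=np.zeros((480,640),np.uint8)
    for P in Ps:
        h=cv2.convexHull(np.round((proj(c,P))*16).astype(np.int32)); cv2.fillConvexPoly(m,h,1,shift=4)
    return m>0
def fit(obs,p0,parts,z):
    # obs list of (cam,region)
    sd=[cv2.GaussianBlur(r.astype(np.float32),(0,0),1) for _,r in obs]
    def cost(p):
        t=0
        for (c,r),s in zip(obs,sd):
            m=cv2.GaussianBlur(mask(c,[place(P,p[0],p[1],p[2],z) for P in parts]).astype(np.float32),(0,0),1)
            t+=((m-s)**2).sum()/s.sum()
        return t
    best=None
    for d in (0,.3,-.3):
        r=minimize(cost,[p0[0],p0[1],p0[2]+d],method='Nelder-Mead',options=dict(initial_simplex=np.array([p0[0],p0[1],p0[2]+d])+np.array([[0,0,0],[.012,0,0],[0,.012,0],[0,0,.15]]),xatol=1e-4,fatol=1e-5))
        if best is None or r.fun<best.fun: best=r
    return best.x,best.fun
E
python3 - <<'E'
from fit import *
cs={n:ctrl.camera(n) for n in ('scene','side')}
D={n:ctrl.trace(n,'unit1') for n in cs}
for n in cs:
  for q in ('hood','spool','driver','mat','tester','nest'):
    for d in ctrl.trace(n,q)[:2]:
      if q in('spool','driver','mat'): print(n,q,d['confidence'],np.round(d['bbox']), ray(cs[n],(d['bbox'][0]+d['bbox'][2])/2,(d['bbox'][1]+d['bbox'][3])/2,.02).round(3))
L={n:[] for n in cs}
for n in cs:
  for d in D[n]:
    v,u=np.nonzero(d['region']); w=ray(cs[n],u.mean(),v.mean(),.027)
    print(n,round(d['confidence'],2),w.round(3),len(u)); L[n].append((w,d['region']))
res=[]
for w,r in L['scene']:
  for w2,r2 in L['side']:
    if np.hypot(*(w-w2)[:2])<.03 and len(np.nonzero(r2)[0])<6000:
      x,f=fit([(cs['scene'],r),(cs['side'],r2)],[*(w+w2)[:2]/2,0],[H,T],.003)
      x2,f2=fit([(cs['scene'],r)],x,[H,T],.003);x3,f3=fit([(cs['side'],r2)],x,[H,T],.003)
      print(x.round(4),f,x2.round(4),x3.round(4)); res.append(x)
np.save('units.npy',res)
for n in cs:
  im=cs[n]['color'].copy()
  for x in res:
    for P in (H,T):
      h=cv2.convexHull(proj(cs[n],place(P,*x,.003)).astype(np.float32)).astype(int); cv2.polylines(im,[h],True,(0,255,0),1)
  b=im[150:350,180:520] if n=='scene' else im[120:340,200:420]
  cv2.imwrite(f'pics/fit_{n}.png',cv2.resize(b,None,fx=2.3,fy=2.3,interpolation=cv2.INTER_CUBIC))
E
```

```text
scene spool 0.97 [222. 240. 254. 273.] [ 0.627 -0.365  0.02 ]
scene driver 0.59 [327. 260. 357. 318.] [ 0.613 -0.1    0.02 ]
scene driver 0.23 [504. 199. 627. 382.] [0.416 0.375 0.02 ]
scene mat 0.67 [202. 181. 384. 333.] [ 0.576 -0.243  0.02 ]
side spool 0.57 [345. 287. 368. 317.] [ 0.632 -0.36   0.02 ]
side spool 0.23 [227. 215. 399. 345.] [ 0.541 -0.281  0.02 ]
side driver 0.67 [298. 218. 358. 235.] [ 0.61 -0.11  0.02]
side driver 0.38 [344. 286. 370. 316.] [ 0.632 -0.358  0.02 ]
side mat 0.55 [225. 219. 397. 351.] [ 0.534 -0.295  0.02 ]
scene 0.87 [ 0.358 -0.671  0.027] 796
scene 0.83 [ 0.459 -0.154  0.027] 1207
scene 0.82 [ 0.463 -0.337  0.027] 1238
scene 0.74 [ 0.401 -0.518  0.027] 1151
scene 0.61 [ 0.639 -0.24   0.027] 1592
side 0.95 [ 0.639 -0.241  0.027] 1399
side 0.64 [ 0.363 -0.661  0.027] 1579
side 0.62 [ 0.394 -0.521  0.027] 2159
side 0.61 [ 0.46  -0.153  0.027] 1294
side 0.56 [ 0.463 -0.336  0.027] 1626
side 0.35 [0.552 0.563 0.027] 7098
[ 0.3556 -0.6853  1.2361] 0.25635474920272827 [ 0.352  -0.6788  1.0876] [ 0.3588 -0.6895  1.3927]
[ 0.4563 -0.1526 -0.1174] 0.06645749509334564 [ 0.4555 -0.1533 -0.1279] [ 0.4589 -0.1512 -0.1599]
[ 0.4609 -0.3353 -0.1233] 0.04002206400036812 [ 0.4588 -0.337  -0.1609] [ 0.461  -0.334  -0.1091]
[ 0.3942 -0.5197 -0.1464] 0.06400225311517715 [ 0.3987 -0.5184 -0.1419] [ 0.3922 -0.5194 -0.1249]
[ 0.6369 -0.2391 -0.4145] 0.03666256368160248 [ 0.6346 -0.2401 -0.4174] [ 0.6378 -0.2377 -0.4081]
```

View pics/fit_scene.png

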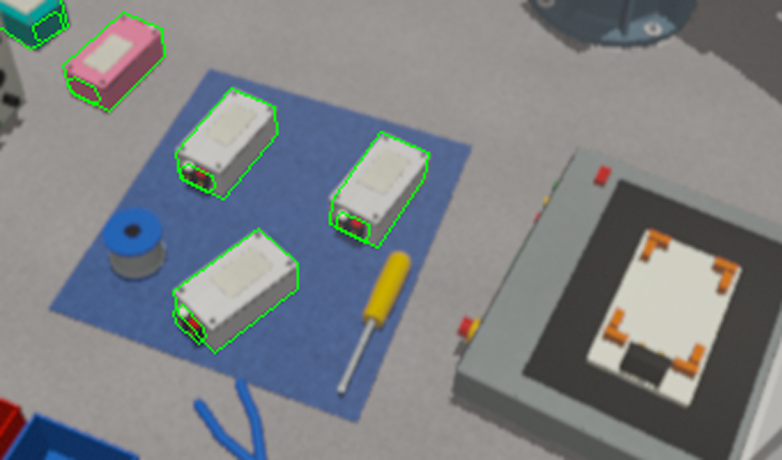

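View pics/fit_side.png

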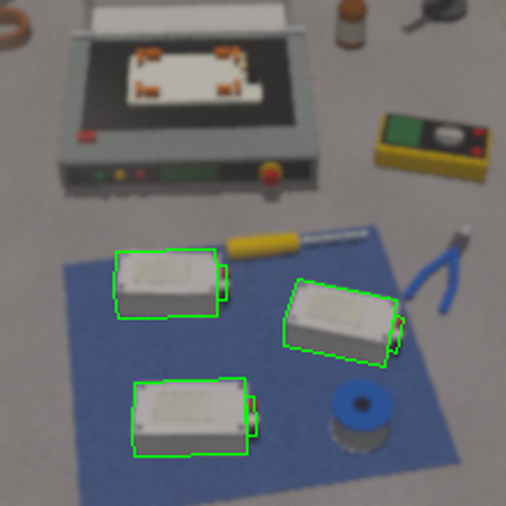

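Fits sit well on all three housings, with the terminals at the +x ends (scene crop, red caps at about (197,175), (352,225), (190,325)). Next: a rough nest pose and the first hood fit.

Run:
```python
from fit import *
for n,(a,b,c_,d) in dict(scene=(430,240,510,335),side=(240,130,325,170)).items():
    c=snap(n,n+'1'); hsv=cv2.cvtColor(c['color'],cv2.COLOR_BGR2HSV)
    m=cv2.inRange(hsv,(5,130,100),(20,255,255)); k=np.zeros_like(m);k[b:d,a:c_]=m[b:d,a:c_]
    N,_,st,ce=cv2.connectedComponentsWithStats(k)
    P=[ray(c,*ce[i],.078) for i in range(1,N) if st[i,4]>8]
    for i in range(1,N):
        if st[i,4]>8: print(n,ce[i].round(1),st[i,4],ray(c,*ce[i],.078).round(4))
    print(np.mean(P,0))
    c2=c['color'][190:390,360:640] if n=='scene' else c['color'][30:210,210:350]
    cv2.imwrite(f'pics/t_{n}.png',cv2.resize(c2,None,fx=2.8 if n=='scene' else 3.3,fy=2.8 if n=='scene' else 3.3,interpolation=cv2.INTER_CUBIC))
```

```text
scene [464.6 254.8] 75 [0.4531 0.135  0.078 ]
scene [494.9 267.7] 83 [0.462  0.2046 0.078 ]
scene [447.2 292.6] 73 [0.5681 0.1212 0.078 ]
scene [479.6 307.1] 82 [0.5763 0.1915 0.078 ]
[0.51488716 0.16307761 0.078     ]
side [264.1 142.6] 43 [0.4703 0.212  0.078 ]
side [298.3 141.9] 47 [0.5739 0.1999 0.078 ]
side [263.5 158.7] 22 [0.4616 0.1339 0.078 ]
side [297.1 158.5] 15 [0.5592 0.12   0.078 ]
[0.51626642 0.16644555 0.078     ]
```

```bash
cat > mv.py <<'E'
from h import *
from scipy.spatial.transform import Rotation as Ro
import sys
def cur():
    o=ctrl.get_obs(); w,x,y,z=o['eef_rot']; return o,Ro.from_quat([x,y,z,w])
# usage: mv.py x y z yawdeg : tool down, yaw = world angle of tool x. prints shift in tool cm & rotation about tool axes
def plan(x,y,z,yaw):
    o,R=cur(); d=R.inv().apply(np.array([x,y,z])-o['eef_pos'])*100
    best=None
    for k in (0,180):
        a=np.radians(yaw+k); tx=np.array([np.cos(a),np.sin(a),0]); tz=np.array([0,0,-1.]); T=Ro.from_matrix(np.c_[tx,np.cross(tz,tx),tz])
        r=(R.inv()*T).as_rotvec(degrees=True)
        if best is None or np.linalg.norm(r)<np.linalg.norm(best): best=r
        print('opt',k,r.round(2))
    tx=R.as_matrix()[:,0]; print('now',o['eef_pos'].round(4),'yaw',np.degrees(np.arctan2(tx[1],tx[0])).round(2),'t',round(o['time_s'],2),'open',round(o['opening'],3),'F',o['wrist_force'].round(2),'q',o['q'].round(2)); print('shift cm',d.round(2))
if __name__=='__main__': plan(*map(float,sys.argv[1:]))
E
python3 mv.py .4565 -.152 .20 83
```

```text
opt 0 [ -0.    -0.   -14.01]
opt 180 [ -0.     0.   165.99]
now [0.2062 0.5368 0.3039] yaw 68.99 t 2.25 open 0.999 F [ 0.48 -0.36 -0.07] q [ 1.    0.18  1.61  0.    1.35 -0.21]
shift cm [-55.32  48.07  10.39]
```

Call:
move_arm(rows="-3.6 2.4 0 0 0 0 1;-3.6 2.4 0 0 0 0 1;-3.6 2.4 0 0 0 0 1;-3.6 2.4 0 0 0 0 1;-3.6 2.4 0 0 0 0 1;-3.6 2.4 0 0 0 0 1;-3.6 2.4 0 0 0 0 1;-3.6 2.4 0 0 0 0 1;0.7 4.3 0 0 0 0 1;0.7 4.3 0 0 0 0 1;0.7 4.3 0 0 0 0 1;0.7 4.3 0 0 0 0 1;0.7 4.3 0 0 0 0 1;0.7 4.3 0 0 0 0 1;0 0 0 0 0 -7 1;0 0 0 0 0 -7 1;0 0 0 0 0 0 1")

```text
time_s: 3.95
eef_pos: [0.5383, 0.1455, 0.3034]
eef_rot: [-0.0, 0.749, 0.663, -0.0]
wrist_force: [0.5, -0.1, 0.0]
opening: 1.0
```

```bash
python3 - <<'E'
from fit import *
c=snap('wrist','w1'); R,t=RT(c); print(-R.T@t, R[2])
E
python3 mv.py .4565 -.152 .20 83
```

```text
[0.46085862 0.15461792 0.37328343] [ 0.29867264 -0.03761645 -0.953614  ]
opt 0 [-0.02  0.   -0.17]
opt 180 [1.0000e-02 3.0000e-02 1.7983e+02]
now [0.5381 0.1457 0.3037] yaw 82.83 t 4.0 open 1.002 F [-0.21 -0.14  0.29] q [ 0.05  0.14  1.65 -0.    1.35 -1.39]
shift cm [-30.55  -4.37  10.37]
```

View pics/w1.png

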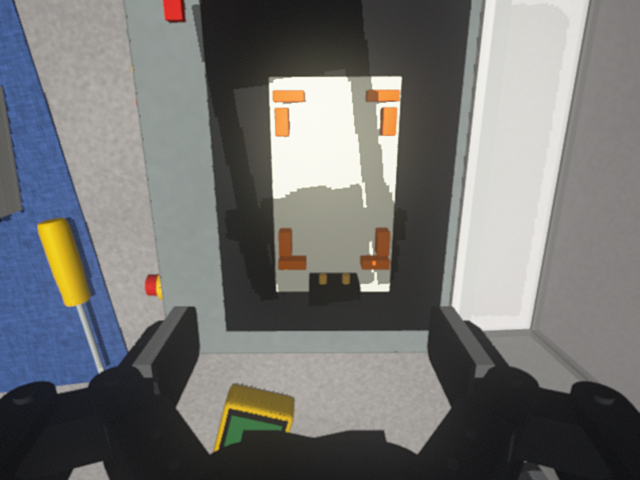

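View pics/t_scene.png

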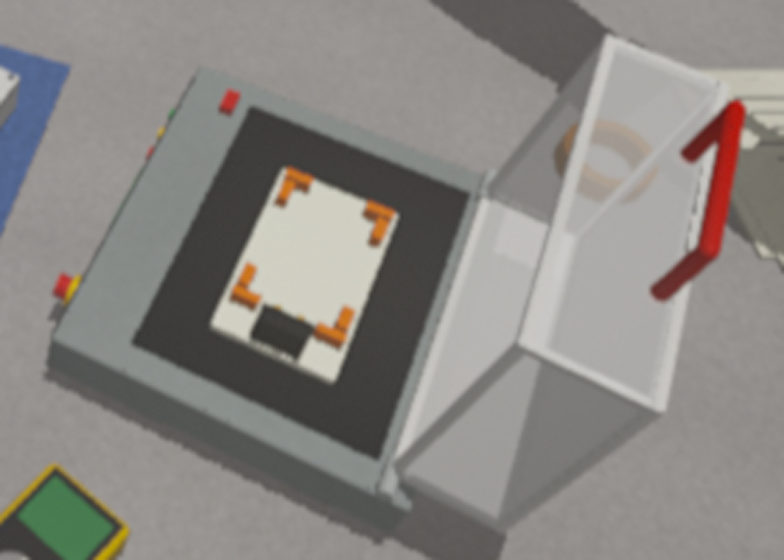

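The wrist view shows the nest plainly: orange bars at (289,96), (383,96), (281,122), (389,122), (285,240), (383,240), (292,262), (375,262), contact block at (334,287). Fitting its pose from the orange mask.

```bash
cat > nestfit.py <<'E'
from fit import *
c=snap('wrist','w2'); hsv=cv2.cvtColor(c['color'],cv2.COLOR_BGR2HSV)
m=cv2.inRange(hsv,(3,140,60),(22,255,255)); k=np.zeros_like(m);k[80:280,260:410]=m[80:280,260:410]
k[263:280,305:360]=0 # gold contacts
s=cv2.GaussianBlur((k>0).astype(np.float32),(0,0),.8)
def parts(t,yi,xs,ztop):
    L=[]
    for sx in(-1,1):
        for sy in (-1,1):
            L.append(box(*sorted((sx*xs,sx*.0595)),*sorted((sy*.0335,sy*(.0335+t))),.008,ztop))
            L.append(box(*sorted((sx*.0595,sx*(.0595+t))),*sorted((sy*yi,sy*(.0335+t))),.008,ztop))
    return L
def cost(p):
    M=cv2.GaussianBlur(mask(c,[place(P,p[0],p[1],p[2],.06) for P in parts(p[3],p[4],p[5],p[6])]).astype(np.float32),(0,0),.8)
    return ((M-s)**2).sum()/s.sum()
best=None
for zt in (.014,.022):
  for t in (.008,.01):
    p0=np.array([.515,.165,-.115,t,.018,.040,zt]); st=np.diag([.008,.008,.06,.002,.004,.004,.003])
    for it in range(2):
        r=minimize(cost,p0,method='Nelder-Mead',options=dict(initial_simplex=np.vstack([p0,p0+st]),maxiter=1500,maxfev=1500,xatol=2e-5,fatol=1e-5)); p0=r.x; st=st*.4
    print(zt,t,r.x.round(4),r.fun)
    if best is None or r.fun<best.fun: best=r
np.save('nest.npy',best.x)
im=c['color'].copy()
p=best.x
for P in parts(*p[3:]): cv2.polylines(im,[cv2.convexHull(proj(c,place(P,*p[:3],.06)).astype(np.float32)).astype(int)],True,(0,255,0),1)
q=proj(c,place(np.array([[.075,-.02,.02],[.075,.02,.02]]),*p[:3],.06)).astype(int); cv2.line(im,q[0].tolist(),q[1].tolist(),(255,0,255),1)
cv2.imwrite('pics/nestfit.png',cv2.resize(im[60:320,240:430],None,fx=2.3,fy=2.3,interpolation=cv2.INTER_NEAREST))
E
python3 nestfit.py
```

```text
0.014 0.008 [ 0.517   0.1638 -0.117   0.0091  0.024   0.0374  0.0155] 0.1644245982170105
0.014 0.01 [ 0.5171  0.1637 -0.119   0.0092  0.024   0.0372  0.0143] 0.1661362498998642
0.022 0.008 [ 0.5163  0.1636 -0.1173  0.0082  0.024   0.0375  0.0216] 0.1749582141637802
0.022 0.01 [ 0.5165  0.1638 -0.1185  0.0084  0.024   0.0377  0.0227] 0.17946211993694305
```

View pics/nestfit.png

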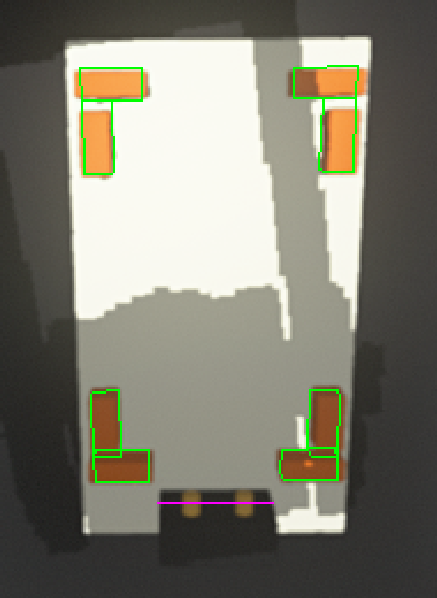

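Call:
move_arm(rows="-4.4 -0.7 0.7 0 0 0 1;-4.4 -0.7 0.7 0 0 0 1;-4.4 -0.7 0.7 0 0 0 1;-4.4 -0.7 0.7 0 0 0 1;-4.4 -0.7 0.7 0 0 0 1;-4.4 -0.7 0.7 0 0 0 1;-4.2 -0.7 0.7 0 0 0 1;0 0 0 0 0 0 1")

```text
time_s: 4.85
eef_pos: [0.4505, -0.1558, 0.2546]
eef_rot: [0.0, 0.752, 0.66, -0.001]
wrist_force: [0.8, 1.1, -0.4]
opening: 0.996
```

```bash
cat > ufit.py <<'E'
from fit import *
import sys
tag=sys.argv[1]
c=snap('wrist',tag)
im=c['color'].copy()
for d in ctrl.trace('wrist','unit1'):
    v,u=np.nonzero(d['region']); w=ray(c,u.mean(),v.mean(),.035); print(round(d['confidence'],2),len(u),w.round(3),np.round(d['bbox']))
    if len(u)>3000 and d['bbox'][3]<478 and d['confidence']>.3:
        x,f=fit([(c,d['region'])],[w[0],w[1],-.15],[H,T],float(sys.argv[2]) if len(sys.argv)>2 else .003); print(x.round(4),np.degrees(x[2]).round(2),f)
        for P in (H,T): cv2.polylines(im,[cv2.convexHull(proj(c,place(P,*x,.003)).astype(np.float32)).astype(int)],True,(0,255,0),1)
cv2.imwrite(f'pics/{tag}f.png',im)
E
python3 ufit.py w3; python3 mv.py .4565 -.152 .10 83
```

```text
0.75 5796 [ 0.606 -0.229  0.035] [210. 348. 300. 453.]
[ 0.6378 -0.2406 -0.4271] -24.47 0.5116137862205505
0.59 15429 [ 0.457 -0.334  0.035] [ 28. 182. 148. 338.]
[ 0.4606 -0.3367 -0.1567] -8.98 0.008793328888714314
0.55 12766 [ 0.455 -0.153  0.035] [279. 145. 367. 308.]
[ 0.4568 -0.1536 -0.1782] -10.21 0.006014249287545681
opt 0 [ 0.02 -0.01 -0.27]
opt 180 [-2.0000e-02 -3.0000e-02  1.7973e+02]
now [ 0.4517 -0.1526  0.2551] yaw 82.73 t 4.95 open 1.001 F [ 0.82 -0.23  0.4 ] q [-0.58  0.01  1.9   0.    1.23 -2.02]
shift cm [ 0.11  0.47 15.51]
```

View pics/w3f.png

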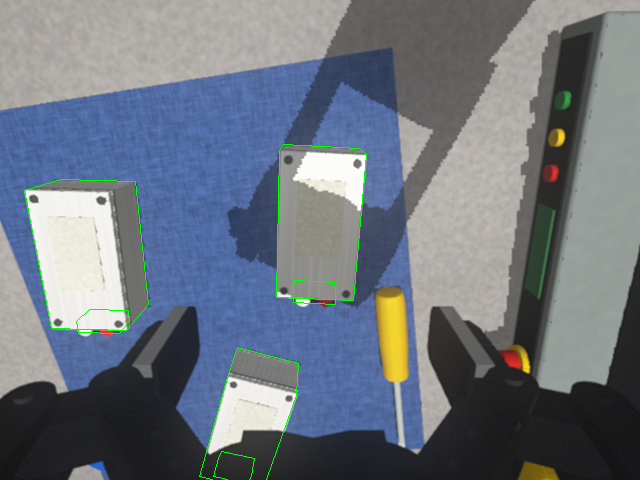

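A and B fit within about 1 px in the wrist view (A at (320,225), B at (85,255)). Going down on A.

Call:
move_arm(rows="0 0.5 4 0 0 2.9 1;0 0 4.5 0 0 0 1;0 0 4.5 0 0 0 1;0 0 2.5 0 0 0 1;0 0 1.5 0 0 0 1;0 0 0 0 0 0 1;0 0 0 0 0 0 0;0 0 0 0 0 0 0;0 0 0 0 0 0 0;0 0 0 0 0 0 0;0 0 0 0 0 0 0;0 0 0 0 0 0 0")

```text
time_s: 6.15
eef_pos: [0.4582, -0.1529, 0.0867]
eef_rot: [0.001, 0.765, 0.643, 0.001]
wrist_force: [0.4, 2.7, 6.1]
opening: 0.691
```

```bash
python3 mv.py .4568 -.1536 .085 79.8
```

```text
opt 0 [0.18 0.05 0.3 ]
opt 180 [-9.000e-02  2.800e-01 -1.797e+02]
now [ 0.4582 -0.1529  0.0867] yaw 80.1 t 6.15 open 0.691 F [0.44 2.7  6.12] q [-0.57  0.3   1.97  0.    0.86 -1.97]
shift cm [-0.09 -0.13  0.17]
```

Gripped (opening 0.69 ≈ 60 mm). Lift 4 cm.

Call:
move_arm(rows="0 0 -1 0 0 0 0;0 0 -1.5 0 0 0 0;0 0 -1.5 0 0 0 0;0 0 0 0 0 0 0;0 0 0 0 0 0 0;0 0 0 0 0 0 0;0 0 0 0 0 0 0")

```text
time_s: 6.85
eef_pos: [0.4563, -0.1522, 0.124]
eef_rot: [-0.001, 0.766, 0.643, -0.0]
wrist_force: [0.2, 0.0, -8.5]
opening: 0.693
```

Run:
```python
from h import *
for i in range(4):
    o=ctrl.get_obs(); print(o['wrist_force'].round(2),o['torque'].round(3),o['eef_pos'].round(4),o['joint_efforts'].round(2)); snap('side' if i==0 else 'wrist','lift%d'%i)
```

```text
[ 0.25  0.04 -8.52] [-0.02  -0.036  0.013] [ 0.4563 -0.1522  0.124 ] [ 1.000e-02 -4.235e+01 -2.970e+01  0.000e+00  0.000e+00  0.000e+00]
[-0.29  0.18 -7.89] [-0.043 -0.024 -0.01 ] [ 0.4565 -0.1522  0.1241] [ 2.000e-02 -4.224e+01 -2.961e+01  0.000e+00  1.000e-02  0.000e+00]
[ 0.53 -0.4  -6.82] [ 0.037 -0.026  0.007] [ 0.4565 -0.1523  0.1242] [ 1.000e-02 -4.216e+01 -2.957e+01  0.000e+00  1.000e-02  0.000e+00]
[ 0.27  0.78 -7.91] [ 0.002  0.001 -0.   ] [ 0.4567 -0.1524  0.1243] [ 1.000e-02 -4.211e+01 -2.956e+01  0.000e+00  1.000e-02  0.000e+00]
```

Wrist force is −7.8 N with A lifted, against ~0 unloaded, so it weighs about 0.79 kg: A is the heavy one. I raise it and carry it over the nest.

Call:
move_arm(rows="0 0 -2.5 0 0 0 0;0 0 -4 0 0 0 0;0 0 -4 0 0 -3.1 0;2 0.3 -1 0 0 0 0;4 0.3 0 0 0 0 0;4 0.4 0 0 0 0 0;4 0.4 0 0 0 0 0;4 0.4 0 0 0 0 0;4 0.4 0 0 0 0 0;4 0.4 0 0 0 0 0;3 0.4 0 0 0 0 0;2 0 0 0 0 0 0;0 0 0 0 0 0 0;0 0 0 0 0 0 0")

```text
time_s: 8.45
eef_pos: [0.5231, 0.152, 0.2392]
eef_rot: [-0.0, 0.747, 0.664, -0.001]
wrist_force: [-0.2, -0.5, -6.8]
opening: 0.694
```

```bash
python3 mv.py .517 .1637 .16 83.24
python3 - <<'E'
from fit import *
o=ctrl.get_obs(); zb=o['eef_pos'][2]-.0837
c=snap('wrist','w5'); im=c['color'].copy()
for d in ctrl.trace('wrist','unit1'):
    v,u=np.nonzero(d['region']); w=ray(c,u.mean(),v.mean(),zb+.04); print(round(d['confidence'],2),len(u),w.round(3),np.round(d['bbox']))
    if len(u)>5000:
        x,f=fit([(c,d['region'])],[w[0],w[1],-.12],[H,T],zb); print('unit',x.round(4),np.degrees(x[2]).round(2),f,'tcp',o['eef_pos'].round(4))
        for P in (H,T): cv2.polylines(im,[cv2.convexHull(proj(c,place(P,*x,zb)).astype(np.float32)).astype(int)],True,(0,255,0),1)
p=np.load('nest.npy'); print(p[:3])
cv2.polylines(im,[proj(c,place(np.array([[-.0595,-.0335,.022],[.0595,-.0335,.022],[.0595,.0335,.022],[-.0595,.0335,.022]]),*p[:3],.06)).astype(int)],True,(255,0,255),1)
cv2.imwrite('pics/w5f.png',im)
E
```

```text
opt 0 [-0.07  0.04  0.03]
opt 180 [-6.0000e-02 -1.2000e-01 -1.7997e+02]
now [0.5231 0.152  0.2392] yaw 83.27 t 8.45 open 0.694 F [-0.25 -0.47 -6.79] q [ 0.06  0.18  1.74 -0.    1.22 -1.39]
shift cm [ 1.1  -0.73  7.92]
0.68 50847 [0.501 0.154 0.196] [210. 165. 422. 443.]
unit [ 0.5219  0.1517 -0.1288] -7.38 0.1640343815088272 tcp [0.5231 0.152  0.2392]
[ 0.51702291  0.16383354 -0.11697269]
```

View pics/w5f.png

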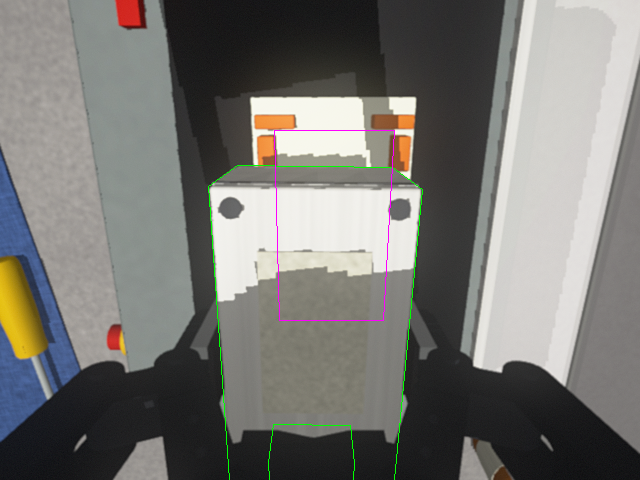

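Call:
move_arm(rows="0.5 -0.3 0 0 0 0 0;0.6 -0.3 2 0 0 0 0;0 0 2.5 0 0 0 0;0 0 1.9 0 0 0 0;0 0 0 0 0 0 0;0 0 0 0 0 0 0;0 0 0 0 0 0 0")

```text
time_s: 9.25
eef_pos: [0.52, 0.1632, 0.1775]
eef_rot: [0.001, 0.748, 0.664, 0.001]
wrist_force: [-0.1, -0.2, -7.2]
opening: 0.695
```

```bash
python3 mv.py .5183 .1636 .152 83.24
python3 - <<'E'
from fit import *
o=ctrl.get_obs(); zb=o['eef_pos'][2]-.0837; p=np.load('nest.npy')
for n,(a,b,e,f) in dict(wrist=(150,60,490,460),scene=(420,220,520,340),side=(230,110,340,190)).items():
    c=snap(n,'d_'+n); im=c['color'].copy()
    s=800//max(e-a,1); s=min(s,600//(f-b))
    s=max(s,1)
    im=cv2.resize(im[b:f,a:e],None,fx=s,fy=s,interpolation=cv2.INTER_CUBIC)
    cv2.imwrite(f'pics/d_{n}.png',im)
E
```

```text
opt 0 [ 0.15 -0.03 -0.09]
opt 180 [-5.0000e-02 -2.4000e-01  1.7991e+02]
now [0.52   0.1632 0.1775] yaw 83.15 t 9.25 open 0.695 F [-0.1  -0.16 -7.18] q [ 0.09  0.26  1.79  0.    1.09 -1.37]
shift cm [ 0.02 -0.18  2.54]
```

View pics/d_wrist.png

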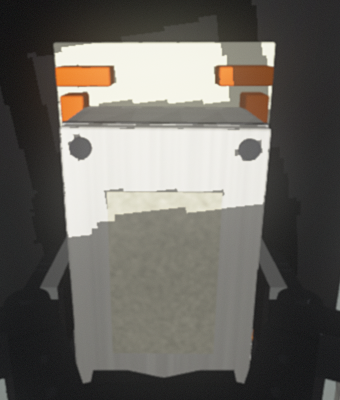

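View pics/d_scene.png

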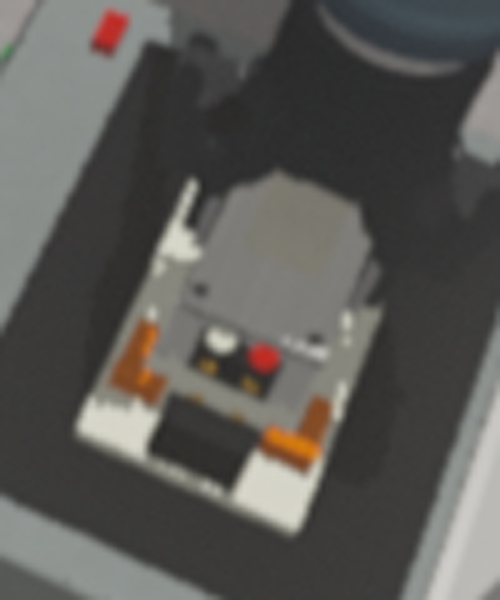

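View pics/d_side.png

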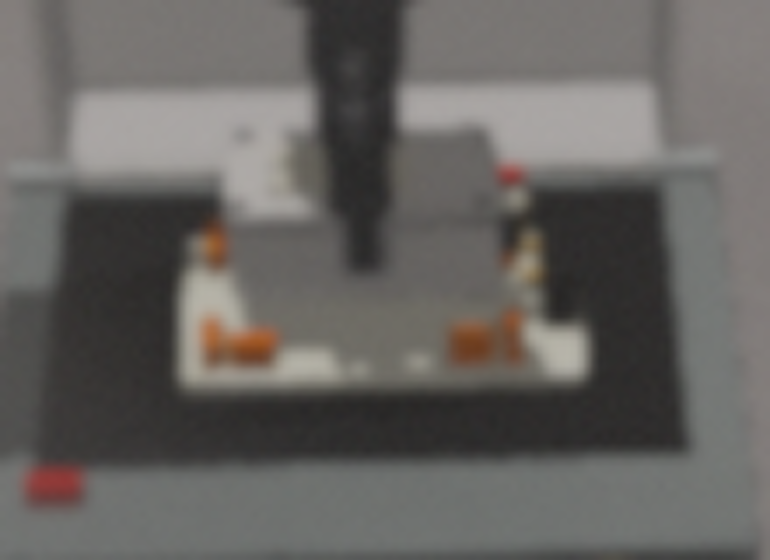

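Held housing is centred laterally over the nest: orange bars span 57–275 and the housing top spans 62–270 in the wrist crop. The terminals face the contact block. Lowering.

Call:
move_arm(rows="0 -0.17 0.4 0 0 0 0;0 0 0.6 0 0 0 0;0 0 0.5 0 0 0 0;0 0 0.5 0 0 0 0;0 0 0.2 0 0 0 0;0 0 0 0 0 0 0;0 0 0 0 0 0 0")

```text
time_s: 10.1
eef_pos: [0.5174, 0.1635, 0.1539]
eef_rot: [0.0, 0.748, 0.664, 0.0]
wrist_force: [-0.2, 0.2, -8.1]
opening: 0.693
```

```bash
python3 mv.py .5183 .1636 .152 83.24
```

```text
opt 0 [ 0.   -0.   -0.06]
opt 180 [ -0.    -0.   179.94]
now [0.5174 0.1635 0.1539] yaw 83.18 t 10.1 open 0.693 F [-0.17  0.16 -8.11] q [ 0.09  0.3   1.8   0.    1.04 -1.36]
shift cm [0.02 0.09 0.19]
```

Call:
move_arm(rows="0 0.05 0.1 0 0 0 0;0 0 0.1 0 0 0 0;0 0 0.05 0 0 0 0;0 0 0 0 0 0 0;0 0 0 0 0 0 0")

```text
time_s: 10.6
eef_pos: [0.5179, 0.1635, 0.1518]
eef_rot: [0.0, 0.748, 0.664, 0.0]
wrist_force: [-0.4, 0.1, -3.3]
opening: 0.692
```

```bash
python3 mv.py .5183 .1636 .152 83.24
```

```text
opt 0 [ 0.03 -0.   -0.05]
opt 180 [-0.0000e+00 -5.0000e-02  1.7995e+02]
now [0.5179 0.1635 0.1518] yaw 83.19 t 10.6 open 0.692 F [-0.44  0.12 -3.28] q [ 0.09  0.3   1.8  -0.    1.04 -1.36]
shift cm [ 0.02  0.04 -0.02]
```

Call:
move_arm(rows="0 0 0.1 0 0 0 0;0 0 0 0 0 0 0;0 0 0 0 0 0 1;0 0 0 0 0 0 1;0 0 0 0 0 0 1;0 0 0 0 0 0 1;0 0 0 0 0 0 1;0 0 0 0 0 0 1")

```text
time_s: 11.4
eef_pos: [0.5178, 0.1634, 0.1504]
eef_rot: [0.0, 0.748, 0.664, 0.0]
wrist_force: [-0.3, -0.6, 0.1]
opening: 1.001
```

```bash
python3 mv.py .5183 .1636 .152 83.24
python3 - <<'E'
from h import *
c=snap('wrist','r_w')
E
```

```text
opt 0 [ 0.   -0.   -0.06]
opt 180 [ -0.    -0.   179.94]
now [0.5178 0.1634 0.1504] yaw 83.18 t 11.4 open 1.001 F [-0.33 -0.59  0.07] q [ 0.09  0.3   1.8  -0.    1.04 -1.36]
shift cm [ 0.02  0.05 -0.16]
```

View pics/r_w.png

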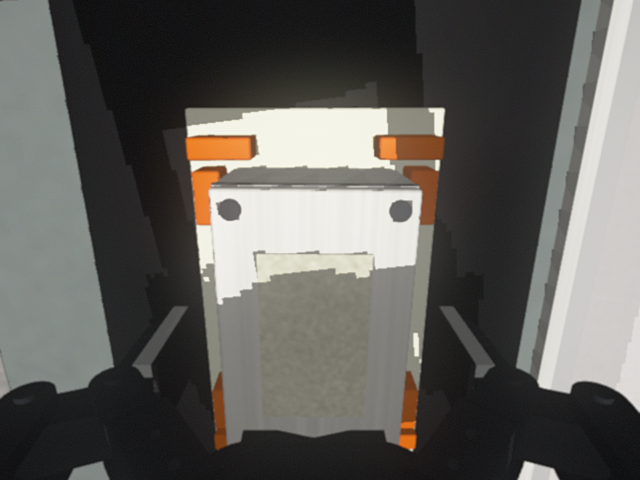

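Housing sits between the blocks with the fingers clear (side bars at (203,195) and (427,195) flank the housing edges at 212 and 420). I retreat up, check from above, and locate the hood bar.

Call:
move_arm(rows="0 0 -1 0 0 0 1;0 0 -2 0 0 0 1;0 0 -4 0 0 0 1;0 1 -4 0 0 0 1;0 1 -4 0 0 0 1;0 0 0 0 0 0 1;0 0 0 0 0 0 1")

```text
time_s: 12.15
eef_pos: [0.5382, 0.1611, 0.3022]
eef_rot: [0.001, 0.748, 0.664, 0.001]
wrist_force: [0.5, 0.8, -1.0]
opening: 0.998
```

Run:
```python
from fit import *
c=snap('wrist','n_w'); im=c['color'].copy(); p=np.load('nest.npy')
for d in ctrl.trace('wrist','unit1'):
    v,u=np.nonzero(d['region']); print(round(d['confidence'],2),len(u),np.round(d['bbox']))
    if len(u)>5000 and d['confidence']>.3:
        w=ray(c,u.mean(),v.mean(),.1); x,f=fit([(c,d['region'])],[w[0],w[1],-.12],[H,T],.068)
        e=place(np.array([[x[0]-p[0],x[1]-p[1],0]]),0,0,-p[2],0)[0]*1000
        print('unit',x.round(4),f,'in nest mm',e.round(1),'dyaw',round(x[2]-p[2],3))
        for P in (H,T): cv2.polylines(im,[cv2.convexHull(proj(c,place(P,*x,.068)).astype(np.float32)).astype(int)],True,(0,255,0),1)
cv2.imwrite('pics/n_wf.png',im)
cs={n:snap(n,'b_'+n) for n in('scene','side')}
ends={}
for n,(a,b,e,f) in dict(scene=(585,215,640,305),side=(245,35,315,75)).items():
    hsv=cv2.cvtColor(cs[n]['color'],cv2.COLOR_BGR2HSV); m=cv2.inRange(hsv,(0,130,60),(6,255,255))|cv2.inRange(hsv,(172,130,60),(180,255,255))
    k=np.zeros_like(m);k[b:f,a:e]=m[b:f,a:e]; N,l,st,ce=cv2.connectedComponentsWithStats(k); i=1+st[1:,4].argmax(); print(n,st[i],ce[i])
    cv2.imwrite(f'pics/bar_{n}.png',cv2.resize(cs[n]['color'][max(b-15,0):f+15,a-40:min(e+15,640)],None,fx=5,fy=5,interpolation=cv2.INTER_CUBIC))
print(ctrl.get_obs()['eef_pos'])
```

```text
0.92 14938 [269. 109. 360. 283.]
unit [ 0.5166  0.1633 -0.1262] 0.011412867344915867 in nest mm [-0.4 -0.6  0. ] dyaw -0.009
scene [594 226  32  70 581] [613.6919105  258.44234079]
side [255  45  15  18 122] [260.1147541   50.45901639]
[0.53659652 0.16104458 0.29873542]
```

View pics/n_wf.png

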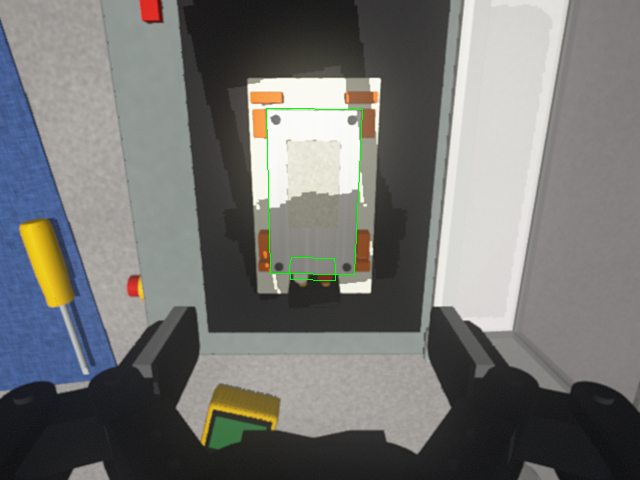

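View pics/bar_scene.png

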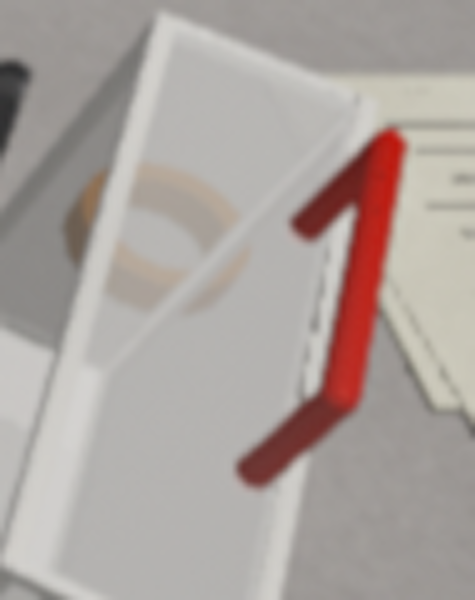

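View pics/bar_side.png

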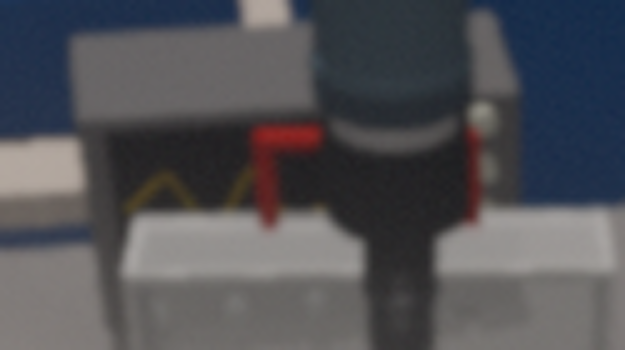

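Housing measures −0.4/−0.6 mm and −0.009 rad from the nest, well inside limits. Next I triangulate the bar ends, scene (623,229) and (613,279), side (257,47) and (299.6,47).

Run:
```python
from fit import *
cs={n:ctrl.camera(n) for n in('scene','side')}
P={n:np.diag([c['fx'],c['fy'],1])@np.c_[RT(c)] if 0 else np.array([[c['fx'],0,c['cx']],[0,c['fy'],c['cy']],[0,0,1]])@np.c_[RT(c)[0],RT(c)[1]] for n,c in cs.items()}
X=cv2.triangulatePoints(P['scene'],P['side'],np.array([[622.5,613.],[229.5,279]]),np.array([[258.,298.5],[47,47]])); X=(X[:3]/X[3]).T
print(X, np.linalg.norm(X[1]-X[0]), np.degrees(np.arctan2(*(X[1]-X[0])[[1,0]])))
for n in cs: print(proj(cs[n],X).round(1))
p=np.load('nest.npy'); a=p[2]; tx=np.array([-np.sin(a),np.cos(a),0]); ty=np.array([-np.cos(a),-np.sin(a),0]) # tester x, y
# fit tester offset (along tx, ty relative to nest) and hood angle from bar ends, with yaw=nest
from scipy.optimize import least_squares
uv={'scene':np.array([[622.5,229.5],[613,279]]),'side':np.array([[258.,47],[298.5,47]])}
def bar(o,th):
    T=np.array([p[0],p[1],0])+tx*o[0]+ty*o[1]
    h=T+tx*.1+np.array([0,0,.06]); b=np.arctan2(.07,.25)+th; r=np.hypot(.07,.25)
    m=h-tx*r*np.cos(b)+np.array([0,0,r*np.sin(b)]); return m,h,T
def res(v):
    m,h,T=bar(v[:2],v[2]); E=np.array([m+ty*.057,m-ty*.057])
    return np.concatenate([(proj(cs[n],E)-uv[n]).ravel() for n in cs])
r=least_squares(res,[0,0,1.6]); print(r.x,r.fun.round(1)); m,h,T=bar(r.x[:2],r.x[2]); print('bar',m,'hinge',h,'tester',T)
# project tester deck edges for check
for n in cs:
    im=cs[n]['color'].copy()
    D=np.array([T+tx*x+ty*y+np.array([0,0,.06]) for x,y in((-.15,-.16),(-.15,.16),(.125,.16),(.125,-.16))])
    cv2.polylines(im,[proj(cs[n],D).astype(int)],True,(0,255,0),1)
    th=r.x[2]
    def hp(x,y,z):
        u=x*np.cos(th)+z*np.sin(th); w=-x*np.sin(th)+z*np.cos(th); return h+tx*u+ty*y+np.array([0,0,w])
    Q=np.array([hp(*v) for v in((-.2,-.14,0),(-.2,.14,0),(-.2,.14,.085),(-.2,-.14,.085))]); cv2.polylines(im,[proj(cs[n],Q).astype(int)],True,(0,255,255),1)
    for q in proj(cs[n],np.array([m+ty*.06,m-ty*.06])).astype(int): cv2.circle(im,q.tolist(),2,(255,0,255),-1)
    cv2.imwrite(f'pics/tf_{n}.png',cv2.resize(im[180:400,370:640] if n=='scene' else im[30:210,200:360],None,fx=2.7,fy=2.7))
np.save('tester.npy',np.r_[T,h,r.x[2]])
```

```text
[[0.48285857 0.35608742 0.30767894]
 [0.59880976 0.34261744 0.30637014]] 0.11673830627151595 -6.626314043910293
[[622.5 229.5]
 [612.9 279.2]]
[[258.   47. ]
 [298.4  46.9]]
[ 0.00773248 -0.00215467  1.60807138] [-0.2  0.8  0.2 -0.7  0.5  0.1 -0.5 -0.4]
bar [0.54098696 0.34930467 0.30721769] hinge [0.5317359  0.27057836 0.06      ] tester [0.52006529 0.17126171 0.        ]
```

View pics/tf_scene.png

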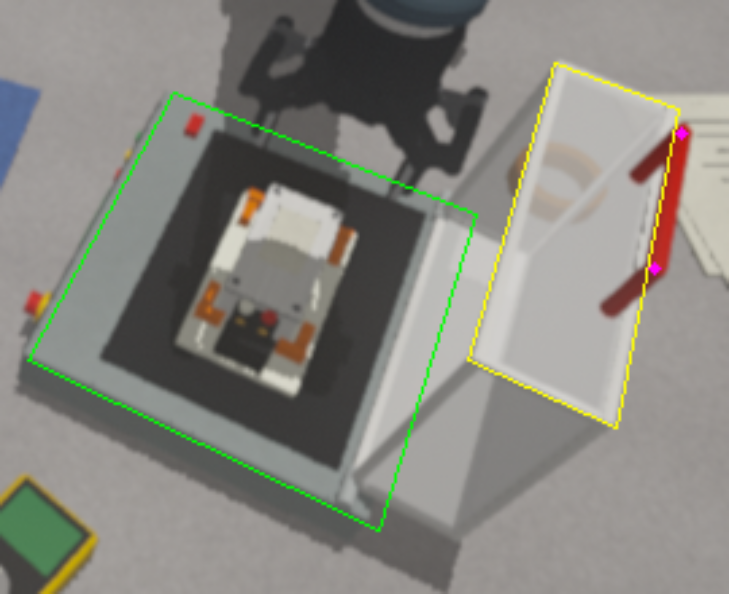

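View pics/tf_side.png

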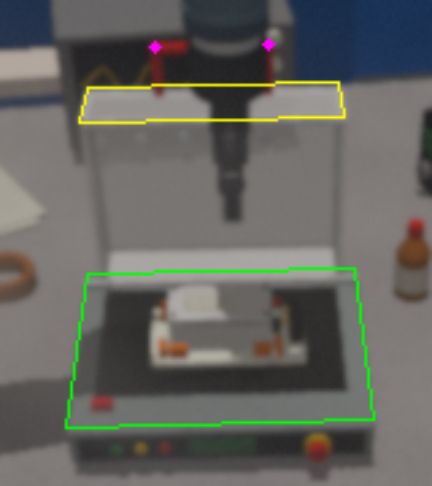

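Model overlays match the deck, hood rim and bar within about 1 px: hinge (.532,.271,.06), hood 1.608 rad, bar (.541,.349,.307). Plan: straddle and grip the bar from above (jaws already along tester x), then follow the arc down.

Call:
move_arm(rows="0 0 -4 0 0 0 1;0 0 -4.5 0 0 0 1;0 0 -4.5 0 0 0 1;2 -0.2 -1.2 0 0 0 1;4 -0.4 0 0 0 0 1;4 -0.4 0 0 0 0 1;4 -0.4 0 0 0 0 1;3 -0.3 0 0 0 0 1;1.7 -0.1 0 0 0 0 1;0 0 0 0 0 0 1;0 0 0 0 0 0 1;0 0 0 0 0 0 1")

```text
time_s: 13.65
eef_pos: [0.5422, 0.3476, 0.4423]
eef_rot: [0.0, 0.748, 0.663, -0.0]
wrist_force: [-0.1, -0.8, -0.0]
opening: 0.999
```

```bash
python3 mv.py .541 .349 .361 83.3; python3 -c "
from h import *
snap('wrist','hb_w');snap('scene','hb_s')"
```

```text
opt 0 [-0.01  0.04 -0.2 ]
opt 180 [6.000e-02 1.000e-02 1.798e+02]
now [0.5422 0.3476 0.4423] yaw 83.1 t 13.65 open 0.999 F [-0.09 -0.79 -0.02] q [ 0.39  0.26  1.23 -0.    1.64 -1.06]
shift cm [ 0.13 -0.14  8.13]
```

View pics/hb_w.png

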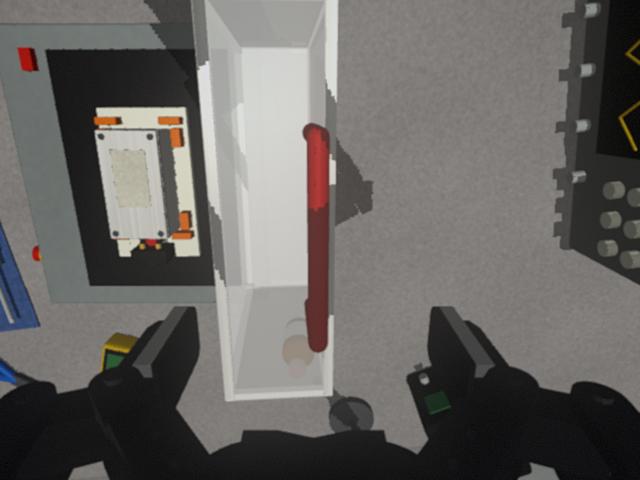

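View pics/hb_s.png

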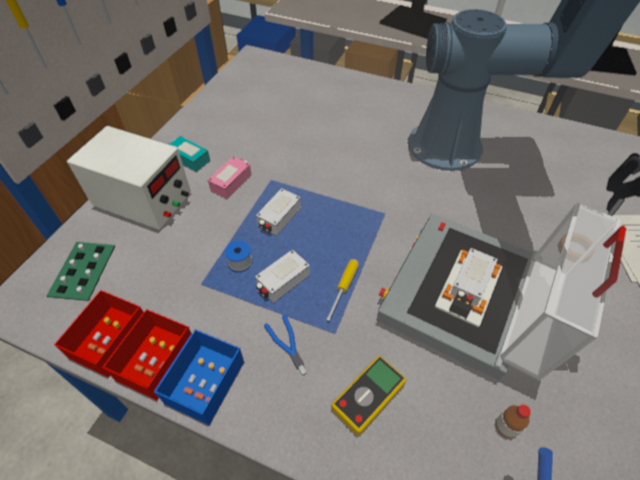

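The bar (column 317) is midway between the fingers (197 and 433). Descend and grip.

Call:
move_arm(rows="0.1 -0.1 3 0 0 0 1;0 0 3 0 0 0 1;0 0 1.6 0 0 0 1;0 0 0.5 0 0 0 1;0 0 0 0 0 0 1;0 0 0 0 0 0 0.4;0 0 0 0 0 0 0.4;0 0 0 0 0 0 0;0 0 0 0 0 0 0;0 0 0 0 0 0 0;0 0 0 0 0 0 0;0 0 0 0 0 0 0")

```text
time_s: 14.95
eef_pos: [0.5411, 0.3502, 0.3619]
eef_rot: [0.0, 0.748, 0.664, 0.0]
wrist_force: [-1.8, 1.0, 3.5]
opening: 0.118
```

```bash
python3 mv.py .541 .349 .361 83.3
python3 - <<'E'
import numpy as np
r=.2596
b0=np.arctan2(.07,.25)+1.608
th=np.linspace(1.608,0,41)
P=np.array([[-r*np.cos(np.arctan2(.07,.25)+t),r*np.sin(np.arctan2(.07,.25)+t)] for t in th])*100
d=np.diff(P,axis=0)
for i in range(40): print(round(th[i+1],2),'%.2f %.2f'%(d[i,0],-d[i,1]),end=' | ')
E
```

```text
opt 0 [ 0.03 -0.04 -0.11]
opt 180 [-6.0000e-02 -5.0000e-02  1.7989e+02]
now [0.5411 0.3502 0.3619] yaw 83.19 t 14.95 open 0.118 F [-1.82  0.98  3.48] q [ 0.39  0.29  1.35  0.    1.49 -1.06]
shift cm [-0.12  0.01  0.09]
1.57 -1.00 -0.30 | 1.53 -1.01 -0.26 | 1.49 -1.02 -0.22 | 1.45 -1.03 -0.18 | 1.41 -1.03 -0.13 | 1.37 -1.04 -0.09 | 1.33 -1.04 -0.05 | 1.29 -1.04 -0.01 | 1.25 -1.04 0.03 | 1.21 -1.04 0.07 | 1.17 -1.04 0.12 | 1.13 -1.03 0.16 | 1.09 -1.02 0.20 | 1.05 -1.02 0.24 | 1.01 -1.00 0.28 | 0.96 -0.99 0.32 | 0.92 -0.98 0.36 | 0.88 -0.96 0.40 | 0.84 -0.95 0.44 | 0.8 -0.93 0.48 | 0.76 -0.91 0.51 | 0.72 -0.89 0.55 | 0.68 -0.86 0.58 | 0.64 -0.84 0.62 | 0.6 -0.81 0.65 | 0.56 -0.79 0.68 | 0.52 -0.76 0.72 | 0.48 -0.73 0.75 | 0.44 -0.70 0.77 | 0.4 -0.67 0.80 | 0.36 -0.64 0.83 | 0.32 -0.60 0.85 | 0.28 -0.57 0.88 | 0.24 -0.53 0.90 | 0.2 -0.49 0.92 | 0.16 -0.46 0.94 | 0.12 -0.42 0.96 | 0.08 -0.38 0.97 | 0.04 -0.34 0.99 | 0.0 -0.30 1.00 |
```

Bar gripped (opening 0.118 ≈ 10–12 mm). First stretch of the arc.

Call:
move_arm(rows="-1 0 -0.3 0 0 0 0;-1 0 -0.26 0 0 0 0;-1.02 0 -0.22 0 0 0 0;-1.03 0 -0.18 0 0 0 0;-1.03 0 -0.13 0 0 0 0;-1.04 0 -0.09 0 0 0 0;-1.04 0 -0.05 0 0 0 0;-1.04 0 0 0 0 0 0;-1.04 0 0.03 0 0 0 0;-1.04 0 0.07 0 0 0 0;0 0 0 0 0 0 0")

```text
time_s: 16.05
eef_pos: [0.529, 0.2478, 0.3762]
eef_rot: [0.001, 0.748, 0.664, 0.002]
wrist_force: [-4.9, -0.3, 14.4]
opening: 0.112
```

```bash
cat > arc.py <<'E'
from h import *
o=ctrl.get_obs(); t=np.load('tester.npy'); p=np.load('nest.npy'); a=p[2]; tx=np.array([-np.sin(a),np.cos(a),0]); nx=np.array([np.cos(a),np.sin(a),0])
g=o['eef_pos']-[0,0,.0547]-t[3:6]; u,w=g@tx,g[2]; print('u,w',round(u,4),round(w,4),'r',round(np.hypot(u,w),4),'theta',round(np.arctan2(w,-u)-np.arctan2(.07,.25),3),'side',round(g@nx,4),'F',o['wrist_force'].round(1),'open',round(o['opening'],3),'t',o['time_s'])
E
python3 arc.py; python3 -c "
from h import *
snap('scene','arc1')"
```

```text
u,w -0.0229 0.2615 r 0.2625 theta 1.21 side -0.0001 F [-4.9 -0.3 14.4] open 0.112 t 16.05
```

View pics/arc1.png

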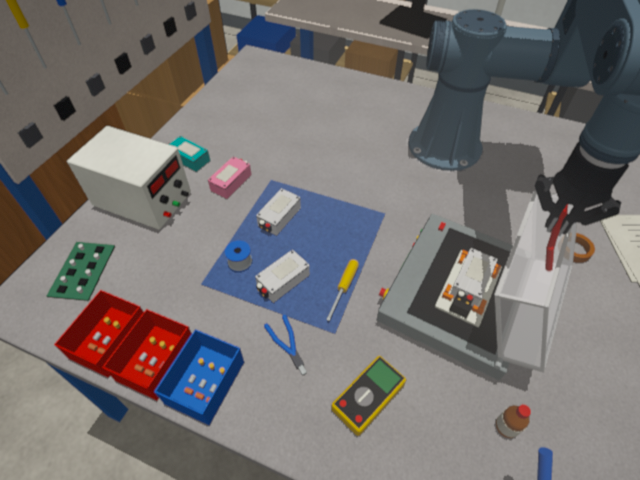

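Hood follows (about 1.21 rad, scene shows it swung forward); 14 N upward on the tool, so I raise the radius slightly and go on.

Call:
move_arm(rows="-1.04 0 -0.08 0 0 0 0;-1.03 0 0.16 0 0 0 0;-1.02 0 0.2 0 0 0 0;-1.02 0 0.24 0 0 0 0;-1 0 0.28 0 0 0 0;-1 0 0.32 0 0 0 0;-0.98 0 0.36 0 0 0 0;-0.96 0 0.4 0 0 0 0;-0.95 0 0.44 0 0 0 0;-0.93 0 0.48 0 0 0 0;0 0 0 0 0 0 0")

```text
time_s: 17.2
eef_pos: [0.5173, 0.1475, 0.3465]
eef_rot: [0.002, 0.748, 0.663, -0.0]
wrist_force: [-2.4, -6.9, 9.0]
opening: 0.117
```

```bash
python3 arc.py
```

```text
u,w -0.1239 0.2318 r 0.2629 theta 0.807 side 0.0 F [-2.4 -6.9  9. ] open 0.117 t 17.2
```

Call:
move_arm(rows="-0.93 0 0.5 0 0 0 0;-0.9 0 0.54 0 0 0 0;-0.88 0 0.58 0 0 0 0;-0.85 0 0.62 0 0 0 0;-0.82 0 0.65 0 0 0 0;-0.8 0 0.68 0 0 0 0;-0.77 0 0.72 0 0 0 0;-0.74 0 0.75 0 0 0 0;-0.7 0 0.77 0 0 0 0;-0.67 0 0.8 0 0 0 0;0 0 0 0 0 0 0")

```text
time_s: 18.3
eef_pos: [0.5077, 0.0661, 0.2795]
eef_rot: [0.002, 0.748, 0.663, -0.002]
wrist_force: [-3.6, -13.4, 6.6]
opening: 0.115
```

```bash
python3 arc.py;python3 -c "
from h import *
snap('scene','arc2')"
```

```text
u,w -0.2059 0.1648 r 0.2637 theta 0.402 side -0.0 F [ -3.6 -13.4   6.6] open 0.115 t 18.3
```

View pics/arc2.png

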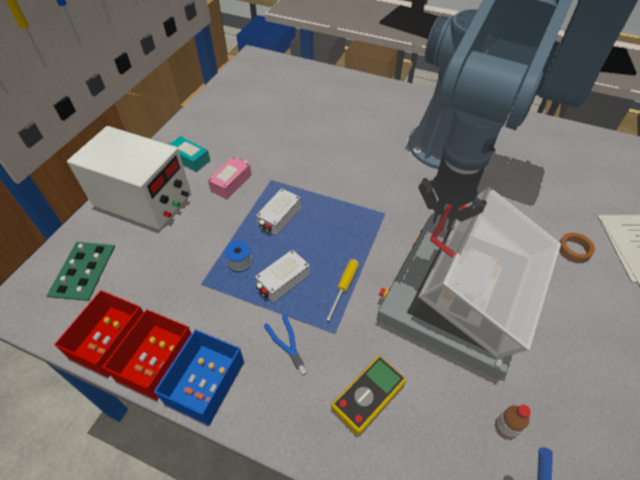

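Hood at about 0.40 rad, tracking well. Slightly larger radius, then on down.

Call:
move_arm(rows="-0.78 0 0.8 0 0 0 0;-0.65 0 0.84 0 0 0 0;-0.6 0 0.87 0 0 0 0;-0.55 0 0.9 0 0 0 0;-0.5 0 0.92 0 0 0 0;-0.46 0 0.94 0 0 0 0;-0.42 0 0.96 0 0 0 0;-0.36 0 0.7 0 0 0 0;-0.2 0 0.6 0 0 0 0;-0.17 0 0.5 0 0 0 0;0 0 0 0 0 0 0")

```text
time_s: 19.45
eef_pos: [0.5024, 0.0208, 0.1983]
eef_rot: [0.002, 0.748, 0.664, -0.001]
wrist_force: [0.7, -9.5, -0.6]
opening: 0.113
```

```bash
python3 arc.py
```

```text
u,w -0.2515 0.0836 r 0.265 theta 0.048 side -0.0 F [ 0.7 -9.5 -0.6] open 0.113 t 19.45
```

Call:
move_arm(rows="-0.15 0 0.4 0 0 0 0;-0.1 0 0.4 0 0 0 0;-0.1 0 0.3 0 0 0 0;0 0 0.2 0 0 0 0;0 0 0 0 0 0 0;0 0 0 0 0 0 0")

```text
time_s: 20.05
eef_pos: [0.5019, 0.0169, 0.1856]
eef_rot: [0.002, 0.748, 0.664, -0.001]
wrist_force: [-0.3, -11.9, 2.0]
opening: 0.115
```

```bash
python3 arc.py
```

```text
u,w -0.2554 0.0709 r 0.2651 theta -0.002 side -0.0001 F [ -0.3 -11.9   2. ] open 0.115 t 20.05
```

Call:
move_arm(rows="0 0 0.15 0 0 0 0;0 0 0.15 0 0 0 0;0 0 0 0 0 0 0;0 0 0 0 0 0 0")

```text
time_s: 20.45
eef_pos: [0.5018, 0.0162, 0.1829]
eef_rot: [0.002, 0.748, 0.664, -0.002]
wrist_force: [-4.0, -15.8, 3.2]
opening: 0.11
```

```bash
python3 arc.py
```

```text
u,w -0.2561 0.0682 r 0.265 theta -0.013 side -0.0 F [ -4.  -15.8   3.2] open 0.11 t 20.45
```

Call:
move_arm(rows="-0.2 0 0.15 0 0 0 0;0 0 0.15 0 0 0 0;0 0 0.1 0 0 0 0;0 0 0 0 0 0 0;0 0 0 0 0 0 0")

```text
time_s: 20.95
eef_pos: [0.5017, 0.0152, 0.18]
eef_rot: [0.002, 0.748, 0.664, -0.001]
wrist_force: [-6.2, -10.0, 13.3]
opening: 0.112
```

```bash
python3 arc.py
```

```text
u,w -0.2571 0.0653 r 0.2652 theta -0.024 side 0.0 F [ -6.2 -10.   13.3] open 0.112 t 20.95
```

Call:
move_arm(rows="0 0 0.15 0 0 0 0;0 0 0 0 0 0 0;0 0 0 0 0 0 0")

```text
time_s: 21.25
eef_pos: [0.5018, 0.0153, 0.1799]
eef_rot: [0.002, 0.748, 0.664, -0.001]
wrist_force: [-12.9, -9.4, 26.5]
opening: 0.115
```

```bash
python3 arc.py; python3 -c "
from h import *
c=snap('side','sh1');cv2.imwrite('pics/sh1c.png',cv2.resize(c['color'][90:230,210:360],None,fx=4,fy=4,interpolation=cv2.INTER_CUBIC))
c=snap('scene','sh2');cv2.imwrite('pics/sh2c.png',cv2.resize(c['color'][180:400,370:580],None,fx=2.7,fy=2.7,interpolation=cv2.INTER_CUBIC))"
```

```text
u,w -0.2571 0.0652 r 0.2652 theta -0.025 side 0.0001 F [-12.9  -9.4  26.5] open 0.115 t 21.25
```

View pics/sh1c.png

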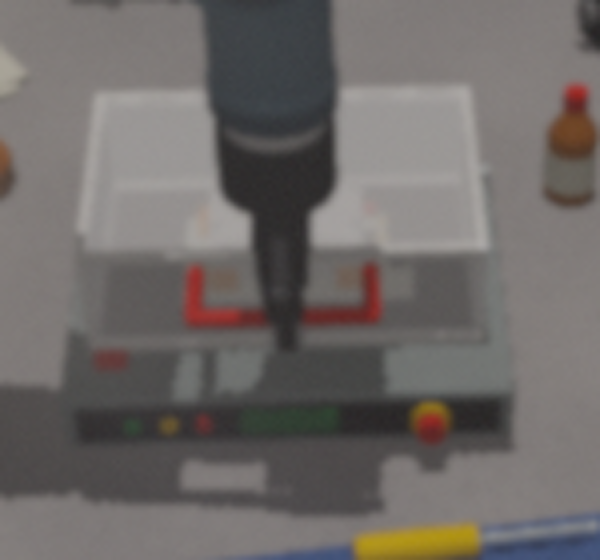

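View pics/sh2c.png

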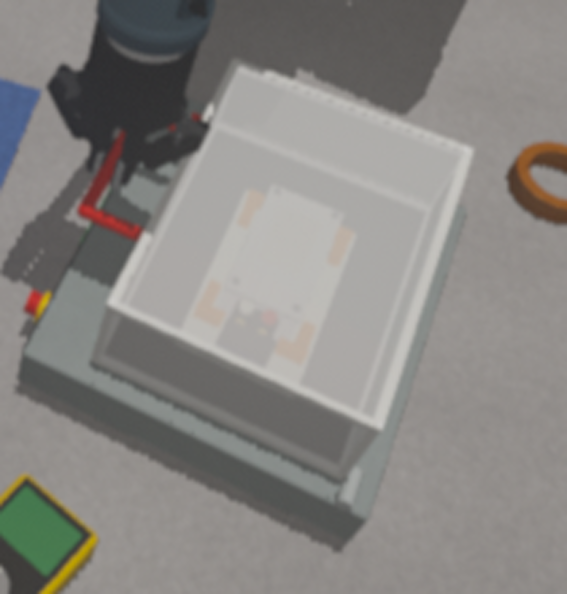

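The hood is on its stop: upward force rose 13→26 N with no further motion, and both views show it flush. I open only to 0.4, since the hood wall is 50 mm from the bar, then go straight up.

Call:
move_arm(rows="0 0 0 0 0 0 0.35;0 0 0 0 0 0 0.35;0 0 0 0 0 0 0.35;0 0 0 0 0 0 0.35;0 0 0 0 0 0 0.35;0 0 -1 0 0 0 0.35;0 0 -2 0 0 0 0.35;0 0 -3 0 0 0 0.35;0 0 -4 0 0 0 0.35;0 0 -4 0 0 0 0.35;0 0 -4 0 0 0 0.35;0 0 0 0 0 0 0.35;0 0 0 0 0 0 0.35")

```text
time_s: 22.65
eef_pos: [0.5016, 0.0173, 0.3584]
eef_rot: [0.001, 0.748, 0.664, 0.001]
wrist_force: [-0.0, 0.9, -1.5]
opening: 0.35
```

Run:
```python
from fit import *
from scipy.optimize import minimize_scalar
o=ctrl.get_obs(); print(o['time_s'],o['eef_pos'],o['opening'],o['wrist_force'])
t=np.load('tester.npy'); h=t[3:6]; a=np.load('nest.npy')[2]; tx=np.array([-np.sin(a),np.cos(a),0]); ty=np.array([-np.cos(a),-np.sin(a),0])
for n,(x0,y0,x1,y1) in dict(scene=(370,180,580,400),side=(210,90,360,230)).items():
    c=snap(n,'f_'+n); im=c['color'].copy()
    def hp(x,y,z,th=0.):
        u=x*np.cos(th)+z*np.sin(th); w=-x*np.sin(th)+z*np.cos(th); return h+tx*u+ty*y+np.array([0,0,w])
    for th,col in ((0,(0,255,0)),(.05,(0,255,255))):
        Q=np.array([hp(*v,th) for v in((-.2,-.14,.085),(-.2,.14,.085),(0,.14,.085),(0,-.14,.085))]); cv2.polylines(im,[np.round(proj(c,Q)*8).astype(int)],True,col,1,shift=3)
        q=np.round(proj(c,np.array([hp(-.25,-.06,.07,th),hp(-.25,.06,.07,th)]))*8).astype(int); cv2.line(im,q[0].tolist(),q[1].tolist(),col,1,shift=3)
    s=2.7 if n=='scene' else 4
    cv2.imwrite(f'pics/f_{n}c.png',cv2.resize(im[y0:y1,x0:x1],None,fx=s,fy=s,interpolation=cv2.INTER_CUBIC))
```

```text
22.65 [0.5016007  0.01726243 0.35841115] 0.3499519208802488 [-0.04777887  0.90723383 -1.47083199]
```

View pics/f_scenec.png

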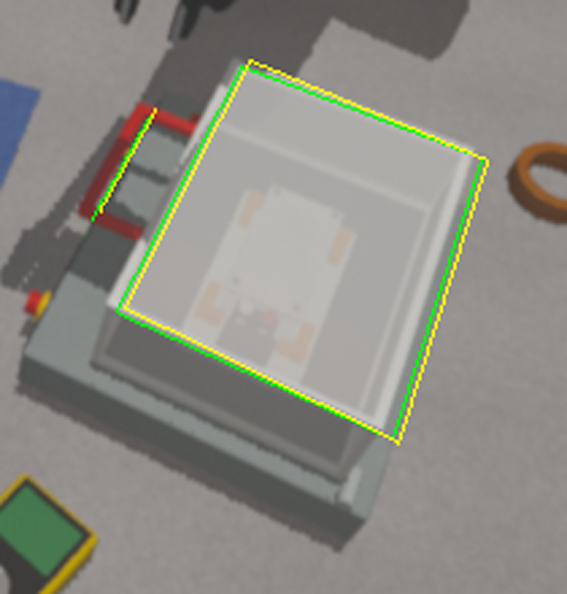

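View pics/f_sidec.png

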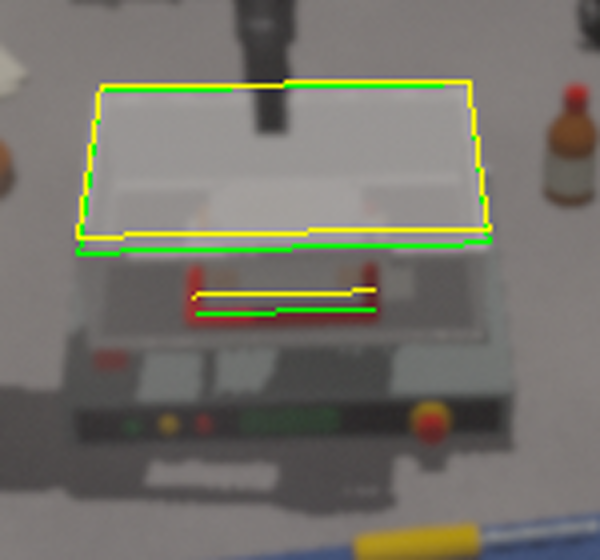

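Run:
```python
from fit import *
a=cv2.imread('pics/sh1.png');b=cv2.imread('pics/f_side.png');s2=cv2.imread('pics/sh2.png');f2=cv2.imread('pics/f_scene.png')
def red(i,x0,y0,x1,y1):
    h=cv2.cvtColor(i[y0:y1,x0:x1],cv2.COLOR_BGR2HSV); m=cv2.inRange(h,(0,120,50),(8,255,255))|cv2.inRange(h,(170,120,50),(180,255,255)); v,u=np.nonzero(m); return u.mean()+x0,v.mean()+y0,len(u)
print(red(a,254,160,266,176),red(b,254,160,266,176)); print(red(s2,398,245,425,275),red(f2,398,245,425,275))
# hood rim shift before/after by phase correlation on hood right part
for p,q,(x0,y0,x1,y1) in ((a,b,(290,105,345,180)),(s2,f2,(440,260,540,370))):
    g=[cv2.cvtColor(i[y0:y1,x0:x1],cv2.COLOR_BGR2GRAY).astype(np.float32) for i in (p,q)]; print(cv2.phaseCorrelate(*g))
cs={n:ctrl.camera(n) for n in('scene','side')}
for n in cs:
    for q in ('unit1','spool','driver'): print(n,q,[(np.round(d['bbox']).tolist(),round(d['confidence'],2)) for d in ctrl.look_for(n,q)][:5])
```

```text
(np.float64(259.5079365079365), np.float64(166.25396825396825), 63) (np.float64(259.52542372881356), np.float64(166.1864406779661), 59)
(np.float64(408.65), np.float64(257.95625), 160) (np.float64(408.60135135135135), np.float64(257.8918918918919), 148)
((0.09621722333002936, 0.7703571547433583), 0.6245613890753852)
((-0.02473512098647035, -0.025456099483953665), 0.9920362746715545)
scene unit1 [([171.0, 135.0, 210.0, 174.0], 0.93), ([259.0, 190.0, 300.0, 233.0], 0.81), ([208.0, 157.0, 251.0, 198.0], 0.79), ([258.0, 247.0, 308.0, 303.0], 0.63)]
scene spool [([225.0, 240.0, 252.0, 274.0], 0.97)]
scene driver [([330.0, 259.0, 361.0, 322.0], 0.77)]
side unit1 [([227.0, 434.0, 270.0, 479.0], 0.95), ([230.0, 363.0, 291.0, 400.0], 0.78), ([321.0, 242.0, 375.0, 281.0], 0.76), ([259.0, 284.0, 312.0, 316.0], 0.65)]
side spool [([344.0, 285.0, 370.0, 317.0], 0.95)]
side driver [([296.0, 220.0, 358.0, 230.0], 0.81), ([323.0, 242.0, 378.0, 280.0], 0.38)]
```

Bar moved less than 0.1 px on release and the bystanders are where they were. Handing in.

```bash
python3 -c "
from bench import ctrl
print(ctrl.hand_in())"
```

```text
the job is handed in; nothing more can be done
None
```

I found the heavy housing, seated it in the nest with its terminals at the contact block, shut the hood on its stop, and handed in with about 23 s on the clock.

- **Heavy housing:** The housing nearest the tester pulled about 7.8 N when lifted (≈ 0.79 kg), which is in the heavy range. I did not lift the other two, as the weight was unambiguous.
- **Seating:** After release, the wrist camera put it 0.4 mm and 0.6 mm from the nest centre and 0.009 rad out of line.
- **Hood:** I gripped the red bar and followed the arc down. At the end the upward force rose from 13 to 26 N with no further movement, so it was on the stop. The bar moved less than 0.1 px when I let go.
- **Everything else:** The two light housings, the spool and the screwdriver showed up where they were at the start, within detection scatter. The gripper was raised clear, with about 18 cm between the tool and its gripping height.

**Checks that disagreed:**
- **Bar radius:** My hinge estimate was a few mm off. The bar tracked a radius of 0.265 m instead of 0.260 m and gave a nominal hood angle of −0.025 rad at the stop. I relied on the force rise and the pictures instead.
- **Side-view comparison:** One before/after match of the hood in the side view gave a 0.77 px shift at low confidence. I put that down to the arm and its shadow moving; the scene view showed 0.03 px.

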